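# Square the heating block and seat its sensor plug

## Robot

A 7-joint arm with a two-finger parallel gripper is mounted at the origin on the work surface. World frame = base frame: x ahead of the robot, y to its left, z up, the work surface at z = 0. Lengths are in m, angles in rad, forces in N, time in s.
With the tool pointing down it reaches from about 0.4 to 0.85 m from the base axis. Payload 10.4 kg.
Tool frame: the origin (TCP) lies midway between the tips of the shut fingers; the grasp point (between the pads) lies 19 mm behind it; z points along the fingers, x is the direction in which the jaws open and shut, and the axes are right-handed (so a half turn about z gives the same grasp; the last joint's range is limited). The gripper opens to 85 mm and grips with 20 to 120 N. Pads are 22 mm wide; open, the fingers measure 114 mm over their backs; the gripper's body (76 mm by 85 mm) begins 54 mm behind the grasp point. The pads swing forward as they close: fully open they stand 13 mm farther back than shut.
Start: joints at [1.121, 0.332, -0.065, 1.46, 0.022, 1.35, -0.088], TCP at [0.259, -0.569, 0.231] pointing down, gripper open.
Joint ranges: [-2.6, 2.6], [-0.5, 2.12], [-1.47, 1.34], [0.16, 2.42], [-1.27, 4.41], [0.06, 2.06], [-2.6, 2.6]. Speed limits (rad/s): [2.22, 2.22, 2.79, 2.79, 3.14, 3.14, 3.14].

## Interface

Orientations are given as a unit quaternion [x, y, z, w].
In Python, from rig import bot gives the robot as it stands.
- The arm moves only by the tool carry_out, never from a script. Its argument "plan" is a list that holds one entry, the list of rows, each a list of 6 numbers: the shift along the tool's x, y, z as a fraction of full scale, then the turn, a rotation vector about the tool's x, y, z as a fraction of full scale. In form: [[[dx, dy, dz, rx, ry, rz], ...]]. A call has 1 to 5 rows; each row shifts and turns the commanded pose from where the row before left it, along the tool's axes as they then stand; what a row does not reach is not made up. Full scale, the value 1, is 30 cm for a shift and 180 degrees for a turn. A row lasts 1/10 s, in which the tool goes at most 50 mm and 8.59 degrees, less where a joint would pass 70% of its speed; a pose out of reach is approached as far as the arm can. A call with a number of a shift or a turn outside -1 to 1 is refused whole. A call with a gripper value outside its range is refused whole. "jaw" is the opening in per cent of the stroke, from 0 (shut) to 100 (fully open), set as the call begins (left out, the last holds). The fingers move at their own pace and stop on an object; "force" is the grip in N (left out, the last holds). Time passes only in rows, so rows that do not move let the fingers close. It gives the time, the measured TCP pose, the force and the opening at its end, in the units of the state.
- bot.observe(): the state, without advancing time (a new reading comes with each control period).
- bot.camera(name): name is "scene" or "top"; returns the picture (384x512x3 uint8, blue, green, red); there is no depth.
- bot.camera_params(name): a dict with "K" (3x3 intrinsics, pixels), "world_to_cam" (4x4, takes a point from world to camera coordinates). Camera axes: x right, y up, looking along -z (the intrinsics and any distortion apply to the point x, -y, -z); pixel columns grow to the right and rows downward; lengths in m; the calibration is good to about 2 mm. A picture is of the moment at which its call begins. camera_params takes no time and is no camera call.
- bot.close_job(): hands the job in, once; it reports no verdict.
The state is a dict: "time": time; "joint_pos": joint angles; "qd": joint speeds; "joint_efforts": joint torques, N m; "eef_pos": TCP position; "ee_rot": TCP orientation; "ft_force": force on the tool from outside, world axes, zero at the start; "wrist_torque": the same for the moment, N m; "gripper_width": finger opening in m.
Only numpy, scipy, OpenCV 4.12 (cv2) and the standard library are available. Lean on these libraries where they do the work, as an engineer would, in place of code of your own. Each camera call takes 0.05 s, during which the arm holds its last target. There are 200 camera calls.

## Task

Push the long aluminium heating block across its plate until it lies square against the steel rail, touching it at both ends. Then fit the thick steel plug into the block's one large bore: hold it leaning by about 15 degrees and start its foot into the bore edge-first, then straighten it and slide it fully home, its collar resting on the block. Let go with the block still against the rail, and leave the thin plug, the bottle and the jar undisturbed.

Things in the scene. Friction and masses are not known exactly. Their poses are not given: they have to be found in the camera images.
- station: Fixed dark steel plate, 225 mm (its x) by 340 mm (its y), top 15 mm above the bench, with a steel rail 15 mm thick along its far (+x) edge, standing 22 mm above the plate. Origin on the bench under the plate, 85 mm in front of (-x of) the rail's face; +x points at the rail, y runs along it.
- rail_face (a point): Point on the rail's front face, midway along it, at the height of the plate's top; axes as the station's. The face is the plane x = 0 of this frame.
- block: Loose aluminium heating block lying on the plate, 44 mm (its x) by 240 mm (its y) by 50 mm high, about 0.8 kg, slides on the plate with ordinary friction. Origin at the centre of its underside; its +x side faces the rail. In its top: one large bore (22 mm, chamfered mouth, 45 mm deep) 70 mm from the centre towards +y, and three small 16 mm wells that stay empty.
- bore_mouth (a point): Centre of the large bore's mouth, level with the block's top; axes as the block's.
- back_left (a point): Lower corner of the block's rail-side face at its +y end; axes as the block's.
- back_right (a point): Lower corner of the block's rail-side face at its -y end; axes as the block's.
- plug: Thick steel sensor plug standing upright and loose on the bench, about 0.22 kg. From the bottom: round shank 20 mm across and 40 mm long with a slightly chamfered foot, round collar 30 mm across and 5 mm thick, square grip head 22 by 22 mm and 38 mm high with its flats square to the plug's x and y (83 mm in all). Origin at the centre of the foot, z up the axis.
- plug_foot (a point): Centre of the plug's foot (same as the plug's origin and axes); 40 mm below the bore's mouth when the plug is home.
- thin_plug: Similar but slimmer and shorter steel plug standing on the bench, shank 14 mm across and 28 mm long, head 16 mm square, 71 mm in all; not wanted here. Which side of the plate it stands on and which the thick plug changes. Origin at the centre of its foot.
- bottle: Brown glass bottle, 72 mm across, about 150 mm tall, standing on the bench. Origin at the centre of its underside.
- jar: White plastic jar, 70 mm across, about 85 mm tall, standing on the bench. Origin at the centre of its underside.
There are look-alikes about, which are no part of the job. There is more than one size of the block; the one meant has the size given above.

How it is judged:
On the way, in this order (a step that is already met when the one before it is completed fails the run):
1. the block lies against the rail at both ends (gaps under 4 mm) (x of each of back_left, back_right in the frame of rail_face above -0.004 m), for 0.2 s.
2. the plug's foot is started in the large bore while the plug leans by more than 7 degrees (angle between plug's own z axis and vertical between 0.12 and 0.7 rad and z of plug_foot in the frame of bore_mouth between -0.02 and 0 m and horizontal distance between plug_foot and bore_mouth below 0.006 m), for 0.05 s.
At the end, for the whole second after the job is handed in: The thick plug stands straight in the large bore, its foot at least 37 mm below the mouth (collar within 3 mm of the block), released and at rest; the block lies flat on the plate with both ends of its back within 4 mm of the rail (all of step 1 and z of plug_foot in the frame of bore_mouth below -0.037 m and horizontal distance between plug_foot and bore_mouth below 0.004 m and angle between the z axis of plug and the z axis of block, either way round below 0.06 rad and angle between block's own z axis and vertical below 0.04 rad and linear speed of each of plug, block below 0.01 m/s); the robot touches nothing.
It fails at once if the thin plug, the bottle or the jar is shifted by more than 20 mm or tipped (distance of any of thin_plug, bottle, jar from where it was at the start of the episode above 0.02 m or angle between any of thin_plug, bottle, jar's own z axis and vertical above 0.4 rad).
It also fails if it takes over 72 s, if anything falls off the work surface, if the arm or the gripper's body presses on something with over 40 N, if the wrist force passes 120 N, or if a joint passes its speed limit or range.

## Working session

There is one attempt and no reset: what is moved stays moved. The work goes in short steps, Python scripts to look and compute and a tool call to move; the robot and the scene stay as the last step left them, time stands still between calls to the robot, and variables do not carry over. Pictures are saved under pics/ and viewed, on a budget of 10 in all, crops included, one or two more only if the job needs it, and the job is handed in when it is done.

Besides the shell and the picture viewer there is one more tool, called after "Emit:" by a JSON object that holds its "api" and its "payload". carry_out: Moves the arm, as the interface text tells. Its arguments: {"type":"object","properties":{"plan":{"type":"array"},"jaw":{"type":"number"},"force":{"type":"number"}},"required":["plan"]}

```bash
mkdir -p pics; ls
python3 - <<'E'
from rig import bot
import cv2,numpy as np
np.set_printoptions(precision=4,suppress=True)
print(bot.observe())
for n in("scene","top"):
    p=bot.camera_params(n);print(n,p)
    cv2.imwrite(f"pics/{n}0.png",bot.camera(n))
E
```

```text
pics
{'time': 0.0, 'joint_pos': array([ 1.1214,  0.3329, -0.0647,  1.4609,  0.0216,  1.3499, -0.0885]), 'qd': array([-0.0008,  0.0005,  0.0003, -0.0006,  0.0014, -0.0008, -0.0005]), 'joint_efforts': array([  0.0012, -62.5439,   0.0499, -39.1603,   0.0162,   0.01  ,
        -0.    ]), 'eef_pos': array([ 0.2585, -0.5686,  0.2305]), 'ee_rot': array([ 0.8408, -0.5413, -0.0006, -0.0004]), 'ft_force': array([0.0494, 0.1479, 0.2979]), 'wrist_torque': array([ 0.0311, -0.0252,  0.0331]), 'gripper_width': 0.08549380105988494}
scene {'K': array([[441.5224,   0.    , 254.0211],
       [  0.    , 441.5224, 189.8025],
       [  0.    ,   0.    ,   1.    ]]), 'world_to_cam': array([[-0.332 ,  0.9432, -0.0124,  0.1917],
       [-0.717 , -0.2438,  0.6531,  0.3951],
       [ 0.613 ,  0.2258,  0.7572, -1.6005],
       [ 0.    ,  0.    ,  0.    ,  1.    ]])}
top {'K': array([[362.8578,   0.    , 262.5342],
       [  0.    , 362.8578, 191.0058],
       [  0.    ,   0.    ,   1.    ]]), 'world_to_cam': array([[ 0.0107, -0.9998, -0.0186,  0.0019],
       [ 0.9954,  0.0089,  0.0951, -0.6268],
       [-0.095 , -0.0195,  0.9953, -1.0901],
       [ 0.    ,  0.    ,  0.    ,  1.    ]])}
```

View pics/scene0.png

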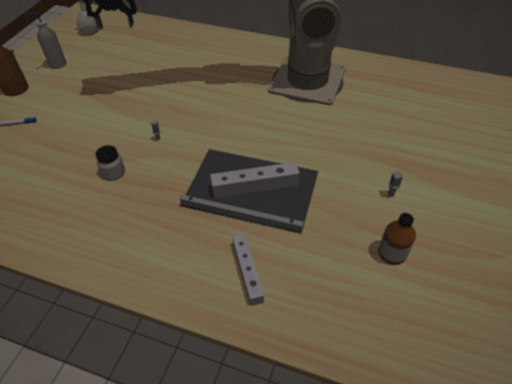

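View pics/top0.png

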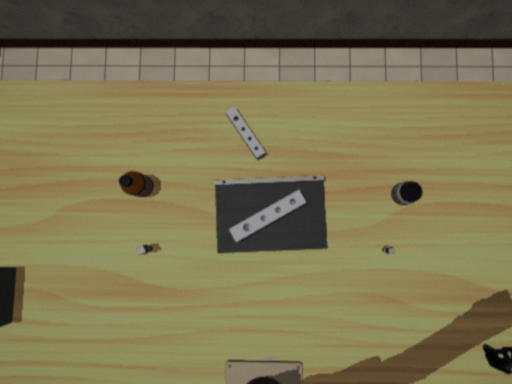

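The overview shows the block on the plate at top-image (268,216), with its large bore at (246,227) on the +y end. The thick plug is at (147,249) and the thin one at (388,250). Next I'll measure these.

```bash
cat > h.py <<'E'
from rig import bot
import cv2,numpy as np
np.set_printoptions(precision=4,suppress=True)
def ray(n,uv):
    p=bot.camera_params(n);K=p["K"];T=p["world_to_cam"]
    d=np.array([(uv[0]-K[0,2])/K[0,0],-(uv[1]-K[1,2])/K[1,1],-1.]);R=T[:3,:3]
    return -R.T@T[:3,3],R.T@d
def onz(n,uv,z):
    o,d=ray(n,uv);return o+d*(z-o[2])/d[2]
def pix(n,P):
    p=bot.camera_params(n);q=p["world_to_cam"][:3]@np.r_[P,1];K=p["K"]
    return np.array([K[0,0]*q[0]/-q[2]+K[0,2],K[1,1]*q[1]/q[2]+K[1,2]])
def tri(uv1,uv2):
    (a,d),(b,e)=ray("scene",uv1),ray("top",uv2)
    s=np.linalg.lstsq(np.c_[d,-e],b-a,rcond=None)[0]
    return (a+d*s[0]+b+e*s[1])/2,np.linalg.norm(a+d*s[0]-b-e*s[1])
E
python3 - <<'E'
from h import *
t=cv2.imread("pics/top0.png");s=cv2.imread("pics/scene0.png")
g=cv2.cvtColor(t,cv2.COLOR_BGR2HSV)
# block top: bright low-sat inside plate
m=((g[...,2]>120)&(g[...,1]<60)).astype(np.uint8)*255
for c in cv2.findContours(m,cv2.RETR_EXTERNAL,cv2.CHAIN_APPROX_NONE)[0]:
    if cv2.contourArea(c)<12 or cv2.boundingRect(c)[1]<90: continue
    r=cv2.minAreaRect(c);b=cv2.boxPoints(r);print(cv2.boundingRect(c),r)
    if cv2.contourArea(c)>500: print(np.array([onz("top",p,.065) for p in b]))
def crop(i,x,y,w,h,k): return cv2.resize(i[y:y+h,x:x+w],(w*k,h*k),interpolation=cv2.INTER_CUBIC)
a=crop(t,208,170,125,88,6)[:528,:750]
r=[crop(t,130,236,30,25,8),crop(t,375,236,30,25,8),crop(s,380,165,30,40,6)[:200,:]]
row=np.zeros((600,800,3),np.uint8)
a=cv2.resize(a,None,fx=.66,fy=.66); row[:a.shape[0],:a.shape[1]]=a
row[360:560,:240]=r[0];row[360:560,250:490]=r[1]
q=crop(s,380,165,30,40,8); row[0:320,500:740]=q
q=crop(s,143,112,30,32,8)[:256]; row[340:596,500:740]=q
row=np.clip(row.astype(float)*1.3,0,255).astype(np.uint8)
cv2.imwrite("pics/c1.png",row)
E
```

```text
(265, 357, 12, 3) ((270.5, 358.0), (2.0, 11.0), 90.0)
(390, 248, 5, 6) ((392.0, 250.5), (4.0, 5.0), 0.0)
(136, 245, 9, 10) ((140.1000213623047, 249.7000274658203), (7.602630138397217, 7.602630138397217), 63.43495178222656)
(230, 191, 75, 50) ((266.9428405761719, 215.39906311035156), (14.326364517211914, 80.12904357910156), 60.461219787597656)
[[ 0.5096  0.1069  0.065 ]
 [ 0.6291 -0.0993  0.065 ]
 [ 0.5921 -0.1203  0.065 ]
 [ 0.4732  0.0853  0.065 ]]
(214, 180, 8, 5) ((217.5, 182.0), (4.0, 7.0), 90.0)
(225, 176, 88, 8) ((268.5566101074219, 179.30189514160156), (4.2134108543396, 87.09163665771484), 87.51044464111328)
(317, 175, 7, 5) ((319.891845703125, 176.85137939453125), (3.2879798412323, 6.411561012268066), 80.53767395019531)
(226, 106, 39, 51) ((245.00262451171875, 131.3196563720703), (55.49998474121094, 10.875396728515625), 55.840309143066406)
[[0.867  0.125  0.065 ]
 [0.8863 0.0978 0.065 ]
 [0.7442 0.0009 0.065 ]
 [0.7253 0.0279 0.065 ]]
```

View pics/c1.png

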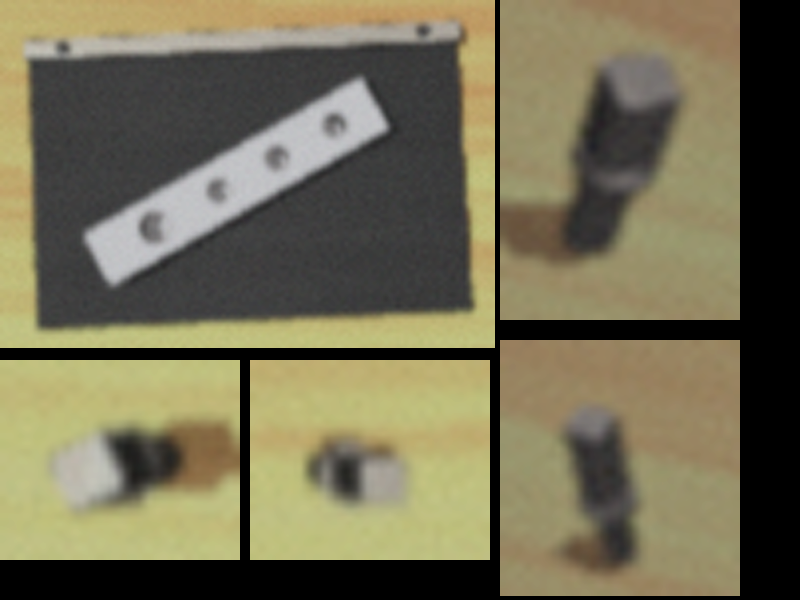

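```bash
cat > meas.py <<'E'
from h import *
def topmeas(t):
    g=cv2.cvtColor(t,cv2.COLOR_BGR2HSV);out={}
    gr=cv2.cvtColor(t,cv2.COLOR_BGR2GRAY).astype(float)
    # rail front edge: per column transition of bright->dark, subpixel
    P=[]
    for u in range(228,314,2):
        col=gr[172:192,u]; k=np.argmax(col); lo=col[k+6:k+9].mean() if k<11 else col[-3:].mean(); th=(col[k]+lo)/2
        j=k
        while j<18 and col[j+1]>th: j+=1
        if j>=18: continue
        P.append(onz("top",(u,172+j+(col[j]-th)/(col[j]-col[j+1])),.037))
    P=np.array(P); f=np.polyfit(P[:,1],P[:,0],1)
    r=P[:,0]-np.polyval(f,P[:,1]); k=abs(r)<.003; f=np.polyfit(P[k,1],P[k,0],1)
    return f
def block(t):
    g=cv2.cvtColor(t,cv2.COLOR_BGR2HSV)
    m=((g[...,2]>105)&(g[...,1]<70)).astype(np.uint8)*255
    m[:184]=0;m[252:]=0;m[:,:212]=0;m[:,330:]=0
    c=max(cv2.findContours(m,cv2.RETR_EXTERNAL,cv2.CHAIN_APPROX_NONE)[0],key=cv2.contourArea)
    w=np.array([onz("top",p[0],.065)[:2]*1000 for p in c],np.float32)
    return cv2.minAreaRect(w)
E
python3 - <<'E'
from meas import *
t=cv2.imread("pics/top0.png")
f=topmeas(t);print("rail x=a*y+b",f,np.degrees(np.arctan(f[0])))
print(block(t)); print("cam",ray("top",(0,0))[0])
print("bore",onz("top",(208-.0+153/3.96-.5,170+228/3.96-.5),.065))
print("plate corners",[onz("top",(208+a/3.96-.5,170+b/3.96-.5),.015) for a,b in((40,327),(472,310),(30,60))])
su=(380+139/8-.5,165+82/8-.5);tu=(130+87/8-.5,236+(468-360)/8-.5)
print("plug head",tri(su,tu),onz("top",tu,.083),onz("scene",su,.083))
# head corners in top crop
E=[onz("top",(130+a/8-.5,236+(b-360)/8-.5),.083) for a,b in((50,462),(108,432),(128,478),(75,510))]
print(np.array(E))
print("foot scene",onz("scene",(380+90/8-.5,165+245/8-.5),0))
print("thin",onz("top",(391.5,250),.071),"bottle",onz("top",(125,181),.15),"jar",onz("top",(413,191),.085))
E
```

```text
rail x=a*y+b [-0.0542  0.6535] -3.100487298061712
((551.2145385742188, -7.1262054443359375), (44.663238525390625, 239.6403350830078), 30.040645599365234)
cam [ 0.5204 -0.0138  1.1446]
bore [0.5156 0.0548 0.065 ]
plate corners [array([0.4377, 0.1449, 0.015 ]), array([ 0.4547, -0.1907,  0.015 ]), array([0.6469, 0.1576, 0.015 ])]
plug head (array([0.4489, 0.3607, 0.0841]), np.float64(1.5438323094450097e-05)) [0.4488 0.3611 0.083 ] [0.4478 0.3609 0.083 ]
[[0.4508 0.3748 0.083 ]
 [0.4619 0.354  0.083 ]
 [0.4454 0.3459 0.083 ]
 [0.4337 0.3649 0.083 ]]
foot scene [0.4486 0.363  0.    ]
thin [ 0.4538 -0.3697  0.071 ] bottle [0.6399 0.3885 0.15  ] jar [ 0.6254 -0.4312  0.085 ]
```

```bash
cat > plan.py <<'E'
from h import *
from scipy.spatial.transform import Rotation as R
def yaw(d): # tool down, tool x at world yaw d (deg)
    c,s=np.cos(np.radians(d)),np.sin(np.radians(d))
    return R.from_matrix(np.array([[c,s,0],[s,-c,0],[0,0,-1.]]))
def rows(p0,q0,p1,q1,step=.045,turn=8.):
    rv=(q0.inv()*q1).as_rotvec();n=int(max(1,np.ceil(np.linalg.norm(p1-p0)/step),np.ceil(np.degrees(np.linalg.norm(rv))/turn)))
    o=[]
    for k in range(n):
        q=q0*R.from_rotvec(rv*k/n)
        o.append([round(float(v),4)+0. for v in np.r_[q.inv().apply((p1-p0)/n)/.3,rv/n/np.pi]])
    return o
def go(*wp,**k): # wp: (pos,rot) way points from the present pose
    s=bot.observe();p,q=s["eef_pos"],R.from_quat(s["ee_rot"])
    for p1,q1 in wp:
        for r in rows(p,q,np.array(p1),q1,**k): print(r)
        print('--');p,q=np.array(p1),q1
E
python3 -c "
from plan import *
q=yaw(-86.9)
go(([.435,-.012,.15],q),([.435,-.012,.014],q))"
```

```text
[-0.1032, -0.0931, 0.0193, 0.0, 0.0, 0.0085]
[-0.1057, -0.0903, 0.0193, 0.0, 0.0, 0.0085]
[-0.108, -0.0875, 0.0193, 0.0, 0.0, 0.0085]
[-0.1103, -0.0846, 0.0193, 0.0, 0.0, 0.0085]
[-0.1126, -0.0816, 0.0193, 0.0, 0.0, 0.0085]
[-0.1147, -0.0786, 0.0193, 0.0, 0.0, 0.0085]
[-0.1167, -0.0755, 0.0193, 0.0, 0.0, 0.0085]
[-0.1187, -0.0724, 0.0193, 0.0, 0.0, 0.0085]
[-0.1206, -0.0692, 0.0193, 0.0, 0.0, 0.0085]
[-0.1224, -0.0659, 0.0192, 0.0, 0.0, 0.0085]
[-0.1241, -0.0627, 0.0192, 0.0, 0.0, 0.0085]
[-0.1257, -0.0593, 0.0192, 0.0, 0.0, 0.0085]
[-0.1273, -0.056, 0.0192, 0.0, 0.0, 0.0085]
[-0.1287, -0.0526, 0.0192, 0.0, 0.0, 0.0085]
--
[0.0, 0.0, 0.1133, 0.0, 0.0, 0.0]
[0.0, 0.0, 0.1133, 0.0, 0.0, 0.0]
[0.0, 0.0, 0.1133, 0.0, 0.0, 0.0]
[0.0, 0.0, 0.1133, 0.0, 0.0, 0.0]
--
```

Emit:
{"api": "carry_out", "payload": {"plan": [[[-0.103,-0.093,0.019,0,0,0.0085],[-0.106,-0.09,0.019,0,0,0.0085],[-0.108,-0.0875,0.019,0,0,0.0085],[-0.11,-0.085,0.019,0,0,0.0085],[-0.1126,-0.0816,0.019,0,0,0.0085]]], "jaw": 100}}

```text
time: 0.6
eef_pos: [0.322, -0.3684, 0.2023]
ee_rot: [0.803, -0.597, -0.0, 0.0]
ft_force: [0.8, 0.2, 0.3]
gripper_width: 0.0854
```

Emit:
{"api": "carry_out", "payload": {"plan": [[[-0.115,-0.0786,0.019,0,0,0.0085],[-0.117,-0.0755,0.019,0,0,0.0085],[-0.119,-0.0724,0.019,0,0,0.0085],[-0.12,-0.07,0.019,0,0,0.0085],[-0.122,-0.066,0.019,0,0,0.0085]]]}}

```text
time: 1.1
eef_pos: [0.3853, -0.1698, 0.174]
ee_rot: [0.761, -0.649, 0.0, 0.0]
ft_force: [0.3, -0.1, -0.2]
gripper_width: 0.0852
```

Emit:
{"api": "carry_out", "payload": {"plan": [[[-0.124,-0.063,0.019,0,0,0.0085],[-0.126,-0.06,0.019,0,0,0.0085],[-0.127,-0.056,0.019,0,0,0.0085],[-0.129,-0.053,0.019,0,0,0.0085],[0,0,0,0,0,0]]]}}

```text
time: 1.6
eef_pos: [0.4367, -0.007, 0.1511]
ee_rot: [0.728, -0.686, -0.001, -0.001]
ft_force: [-0.2, -0.9, -0.7]
gripper_width: 0.0855
```

Emit:
{"api": "carry_out", "payload": {"plan": [[[0,0,0.114,0,0,0],[0,0,0.114,0,0,0],[0,0,0.114,0,0,0],[0,0,0.114,0,0,0],[0,0,0,0,0,0]]]}}

```text
time: 2.1
eef_pos: [0.4329, -0.0126, 0.0113]
ee_rot: [0.726, -0.688, -0.003, 0.002]
ft_force: [-1.5, 0.4, -0.4]
gripper_width: 0.0856
```

Emit:
{"api": "carry_out", "payload": {"plan": [[[0,-0.06,0,0,0,0],[0,-0.06,0,0,0,0],[0,-0.04,0,0,0,0],[0,-0.04,0,0,0,0],[0,-0.04,0,0,0,0]]]}}

```text
time: 2.6
eef_pos: [0.5081, -0.0086, 0.0151]
ee_rot: [0.726, -0.688, -0.0, 0.001]
ft_force: [-3.9, 0.6, 1.2]
gripper_width: 0.085
```

Emit:
{"api": "carry_out", "payload": {"plan": [[[0,-0.03,0,0,0,0],[0,-0.03,0,0,0,0],[0,-0.03,0,0,0,0],[0,-0.03,0,0,0,0],[0,-0.03,0,0,0,0]]]}}

```text
time: 3.1
eef_pos: [0.5538, -0.0061, 0.0146]
ee_rot: [0.726, -0.688, 0.0, 0.0]
ft_force: [-1.9, 0.4, -0.4]
gripper_width: 0.0854
```

```bash
python3 -c "
from meas import *
t=bot.camera('top');cv2.imwrite('pics/top1.png',t);print(block(t));print(bot.observe()['eef_pos'])
cv2.imwrite('pics/c2.png',np.hstack([cv2.resize(t[150:270,195:345],None,fx=5,fy=5,interpolation=2)]))"
```

```text
((531.6217651367188, -27.176040649414062), (180.69894409179688, 239.96351623535156), 14.066296577453613)
[ 0.5553 -0.0061  0.0149]
```

View pics/c2.png

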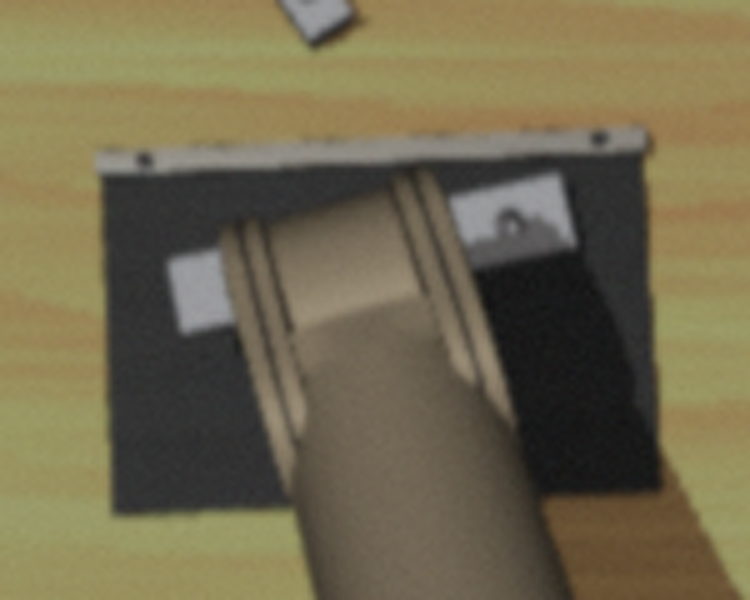

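The block has turned partway, to about 14°. Its ends are at pixels (175,295) and (570,215) in the crop. I'll keep pushing.

Emit:
{"api": "carry_out", "payload": {"plan": [[[0,-0.025,0,0,0,0],[0,-0.025,0,0,0,0],[0,-0.025,0,0,0,0],[0,-0.025,0,0,0,0],[0,-0.02,0,0,0,0]]]}}

```text
time: 3.65
eef_pos: [0.5895, -0.0044, 0.0147]
ee_rot: [0.725, -0.688, -0.0, 0.0]
ft_force: [-7.5, -0.7, 4.5]
gripper_width: 0.0854
```

Emit:
{"api": "carry_out", "payload": {"plan": [[[0,-0.01,0,0,0,0],[0,-0.005,0,0,0,0],[0,-0.005,0,0,0,0],[0,-0.005,0,0,0,0]]]}}

```text
time: 4.05
eef_pos: [0.5963, -0.0043, 0.0147]
ee_rot: [0.725, -0.688, -0.0, 0.0]
ft_force: [-4.8, -0.7, 3.9]
gripper_width: 0.0851
```

Emit:
{"api": "carry_out", "payload": {"plan": [[[0,-0.005,0,0,0,0],[0,-0.005,0,0,0,0],[0,-0.003,0,0,0,0]]]}}

```text
time: 4.35
eef_pos: [0.5998, -0.0042, 0.0147]
ee_rot: [0.725, -0.688, -0.0, 0.001]
ft_force: [-13.1, -1.1, 10.2]
gripper_width: 0.0855
```

```bash
python3 -c "
from meas import *
t=bot.camera('top');cv2.imwrite('pics/top2.png',t);print(bot.observe()['eef_pos'],bot.observe()['ft_force'])
cv2.imwrite('pics/c3.png',np.hstack([cv2.resize(t[160:230,205:335],None,fx=6,fy=6,interpolation=2)]))"
```

```text
[ 0.5998 -0.0042  0.0147] [-8.3402 -0.5006  5.2283]
```

View pics/c3.png

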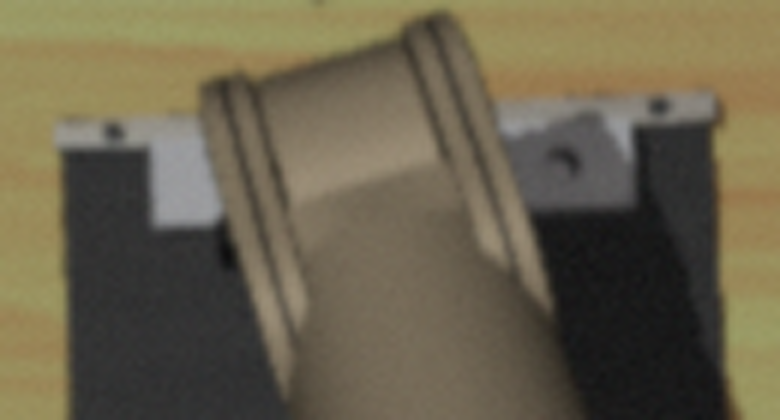

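The block now lies along the rail, with no dark gap at (180,140) or (600,120). I'll press a bit harder to make sure it's seated.

Emit:
{"api": "carry_out", "payload": {"plan": [[[0,-0.004,0,0,0,0],[0,-0.004,0,0,0,0]]]}}

```text
time: 4.6
eef_pos: [0.5998, -0.0042, 0.0146]
ee_rot: [0.726, -0.688, -0.002, 0.003]
ft_force: [-27.2, -3.1, 20.2]
gripper_width: 0.0854
```

Emit:
{"api": "carry_out", "payload": {"plan": [[[0,-0.004,0,0,0,0],[0,0,0,0,0,0]]]}}

```text
time: 4.8
eef_pos: [0.5997, -0.0042, 0.0143]
ee_rot: [0.726, -0.688, -0.003, 0.004]
ft_force: [-28.8, -1.9, 20.4]
gripper_width: 0.0851
```

Emit:
{"api": "carry_out", "payload": {"plan": [[[0,0.02,0,0,0,0],[0,0.1,0,0,0,0],[0,0.05,-0.1,0,0,0],[0,0,-0.15,0,0,0],[0,0,-0.16,0,0,0]]]}}

```text
time: 5.3
eef_pos: [0.5529, -0.0066, 0.139]
ee_rot: [0.725, -0.688, 0.0, -0.0]
ft_force: [1.0, -0.6, 1.2]
gripper_width: 0.0856
```

Emit:
{"api": "carry_out", "payload": {"plan": [[[-0.16,0.03,-0.15,0,0,0],[-0.16,0.03,-0.1,0,0,0],[-0.16,0.03,0,0,0,0],[-0.16,0.03,0,0,0,0],[-0.16,0.03,0,0,0,0]]]}}

```text
time: 5.8
eef_pos: [0.5002, 0.215, 0.1987]
ee_rot: [0.725, -0.689, 0.001, -0.001]
ft_force: [0.7, 0.5, 0.6]
gripper_width: 0.0852
```

```bash
python3 -c "
from meas import *
t=bot.camera('top');s=bot.camera('scene');cv2.imwrite('pics/top3.png',t);cv2.imwrite('pics/scene3.png',s);print(bot.observe()['eef_pos'])
a=np.zeros((600,800,3),np.uint8)
a[:380]=cv2.resize(t[172:210,225:305],None,fx=10,fy=10,interpolation=2)
a[390:600,:400]=cv2.resize(s[175:238,190:310],(400,210),interpolation=2)
a[390:590,450:690]=cv2.resize(t[236:261,130:160],None,fx=8,fy=8,interpolation=2)
cv2.imwrite('pics/c4.png',a)"
```

```text
[0.4976 0.2211 0.1989]
```

View pics/c4.png

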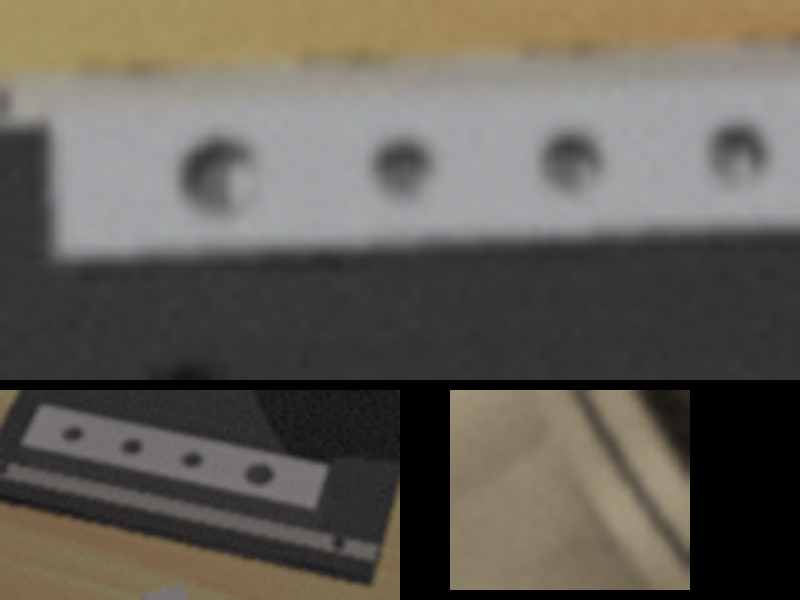

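Run:
```python
from meas import *
t=cv2.imread('pics/top3.png');s=cv2.imread('pics/scene3.png')
print("top",onz("top",(246.3,189.1),.065),"scene",onz("scene",(267.2,199.7),.065),tri((267.2,199.7),(246.3,189.1)))
# front edge and +y end of block from top, subpixel
g=cv2.cvtColor(t,cv2.COLOR_BGR2GRAY).astype(float)
def cross(a,th):
    for j in range(len(a)-1):
        if a[j]>=th>a[j+1]: return j+(a[j]-th)/(a[j]-a[j+1])
F=[]
for u in range(233,300,3):
    c=cross(g[192:205,u],115 if 0 else (g[193,u]+g[203,u])/2)
    if c is not None:F.append(onz("top",(u,192+c),.065)[:2])
F=np.array(F);f=np.polyfit(F[:,1],F[:,0],1);print("front edge",f,np.abs(F[:,0]-np.polyval(f,F[:,1])).max())
E=[]
for v in range(187,196):
    a=g[v,222:240][::-1];c=cross(a,(a[:4].mean()+a[-4:].mean())/2)
    if c is not None:E.append(onz("top",(239-c,v),.065)[:2])
E=np.array(E);print("end",np.median(E,0))
# dark hole centroid in scene
gs=cv2.cvtColor(s,cv2.COLOR_BGR2GRAY)
print(gs[194:206,260:276])
```

```text
top [0.6287 0.056  0.065 ] scene [0.6277 0.0551 0.065 ] (array([0.6287, 0.0557, 0.0664]), np.float64(0.0004930512579451422))
front edge [-0.0547  0.6091] 0.0005046005032051104
end [0.6226 0.106 ]
[[116 116 115 117 116 115 116 114 110 108 104 101  94  87  75  68]
 [115 114 117 116 116 117 118 115 115 115 117 116 114 108 106 103]
 [114 116 116 117 115 112 108 111 106 107 113 118 117 118 114 116]
 [115 116 116 114 104  94  88  82  82  84  97 112 115 117 118 118]
 [116 115 113 106  89  70  62  56  57  58  73  95 112 119 115 116]
 [116 116 112  95  72  57  53  52  51  50  51  77 101 118 119 118]
 [116 115 108  89  63  54  54  53  52  49  47  68  98 115 118 120]
 [115 118 114  95  71  58  53  52  49  47  54  73 103 116 117 117]
 [118 115 116 110  90  74  61  58  58  60  78  94 111 117 117 114]
 [115 120 117 114 110 101  91  83  86  92 103 111 116 118 116 117]
 [112 115 116 117 116 114 112 108 110 113 116 115 116 119 116 116]
 [ 87  90  98 104 109 114 114 115 117 120 119 121 119 117 115 117]]
```

```bash
python3 -c "
from plan import *
q=yaw(28.5)
print(bot.observe()['joint_pos'])
go(([.4487,.361,.17],q),([.4487,.361,.049],q))"
```

```text
[ 0.1571  0.2546 -0.7565  1.6916  0.1801  1.2637 -2.1456]
[-0.0317, 0.0089, 0.0065, -0.0001, 0.0, -0.0426]
[-0.0326, 0.0046, 0.0065, -0.0001, 0.0, -0.0426]
[-0.0329, 0.0002, 0.0065, -0.0001, 0.0, -0.0426]
[-0.0326, -0.0042, 0.0065, -0.0001, 0.0, -0.0426]
[-0.0318, -0.0085, 0.0065, -0.0001, 0.0, -0.0426]
[-0.0304, -0.0127, 0.0065, -0.0001, 0.0, -0.0426]
[-0.0284, -0.0166, 0.0065, -0.0001, 0.0, -0.0426]
[-0.026, -0.0202, 0.0065, -0.0001, 0.0, -0.0426]
[-0.023, -0.0235, 0.0065, -0.0001, 0.0, -0.0426]
[-0.0197, -0.0264, 0.0065, -0.0001, 0.0, -0.0426]
[-0.016, -0.0288, 0.0065, -0.0001, 0.0, -0.0426]
[-0.012, -0.0307, 0.0065, -0.0001, 0.0, -0.0426]
[-0.0078, -0.032, 0.0065, -0.0001, 0.0, -0.0426]
[-0.0035, -0.0327, 0.0064, -0.0001, 0.0, -0.0426]
[0.0009, -0.0329, 0.0064, -0.0001, 0.0, -0.0426]
--
[0.0, 0.0, 0.1344, 0.0, 0.0, 0.0]
[0.0, 0.0, 0.1344, 0.0, 0.0, 0.0]
[0.0, 0.0, 0.1344, 0.0, 0.0, 0.0]
--
```

Emit:
{"api": "carry_out", "payload": {"plan": [[[-0.0317,0.009,0.0065,0,0,-0.0426],[-0.0326,0.0046,0.0065,0,0,-0.0426],[-0.033,0,0.0065,0,0,-0.0426],[-0.0326,-0.0042,0.0065,0,0,-0.0426],[-0.0318,-0.0085,0.0065,0,0,-0.0426]]]}}

```text
time: 6.4
eef_pos: [0.4847, 0.2606, 0.1883]
ee_rot: [0.912, -0.41, 0.001, -0.001]
ft_force: [0.4, 1.0, 0.3]
gripper_width: 0.0854
```

Emit:
{"api": "carry_out", "payload": {"plan": [[[-0.03,-0.0127,0.0065,0,0,-0.0426],[-0.0284,-0.0166,0.0065,0,0,-0.0426],[-0.026,-0.02,0.0065,0,0,-0.0426],[-0.023,-0.0235,0.0065,0,0,-0.0426],[-0.02,-0.0264,0.0065,0,0,-0.0426]]]}}

```text
time: 6.9
eef_pos: [0.4688, 0.3072, 0.1786]
ee_rot: [0.996, -0.087, 0.001, -0.001]
ft_force: [0.7, -0.0, -0.1]
gripper_width: 0.0852
```

Emit:
{"api": "carry_out", "payload": {"plan": [[[-0.016,-0.029,0.0065,0,0,-0.0426],[-0.012,-0.03,0.0065,0,0,-0.0426],[-0.008,-0.032,0.0065,0,0,-0.0426],[-0.0035,-0.033,0.0065,0,0,-0.0426],[0.001,-0.033,0.0065,0,0,-0.0426]]]}}

```text
time: 7.4
eef_pos: [0.4529, 0.354, 0.1688]
ee_rot: [0.97, 0.245, 0.001, -0.0]
ft_force: [0.0, -0.7, -1.1]
gripper_width: 0.0853
```

```bash
python3 -c "
from plan import *
q=yaw(28.5)
s=bot.camera('scene');print(bot.observe()['eef_pos'],bot.observe()['joint_pos'])
go(([.4487,.361,.049],q))
cv2.imwrite('pics/c5.png',cv2.resize(s[100:220,330:470],None,fx=5,fy=5,interpolation=2))"
```

```text
[0.4518 0.3554 0.1685] [ 0.1118  0.4863 -1.0992  1.6392  0.4473  1.2931 -0.5618]
[-0.0002, -0.007, 0.1328, -0.0001, -0.0002, 0.0007]
[-0.0002, -0.007, 0.1328, -0.0001, -0.0002, 0.0007]
[-0.0001, -0.0071, 0.1328, -0.0001, -0.0002, 0.0007]
--
```

View pics/c5.png

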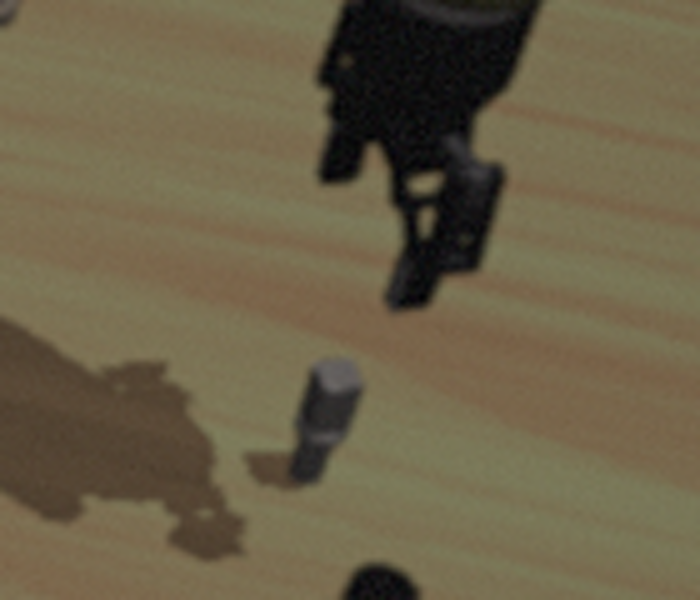

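The open jaws are above the plug, whose head is at crop (338,375). I'll correct by 6 mm and go down partway.

Emit:
{"api": "carry_out", "payload": {"plan": [[[0,-0.007,0.1,0,0,0],[0,-0.007,0.1,0,0,0],[0,0,0,0,0,0]]]}}

```text
time: 7.75
eef_pos: [0.4493, 0.3556, 0.1054]
ee_rot: [0.97, 0.241, -0.002, 0.001]
ft_force: [0.1, -1.9, -0.6]
gripper_width: 0.0851
```

```bash
python3 -c "
from plan import *
print(bot.observe()['eef_pos'],bot.observe()['joint_pos'])
go(([.4487,.361,.049],yaw(28.5)))"
```

```text
[0.4493 0.3556 0.1054] [ 0.0709  0.5487 -1.0493  1.7042  0.5065  1.1946 -0.6235]
[0.0037, -0.0085, 0.0941, 0.0001, 0.0007, -0.0017]
[0.0036, -0.0085, 0.0941, 0.0001, 0.0007, -0.0017]
--
```

Emit:
{"api": "carry_out", "payload": {"plan": [[[0.0037,-0.0085,0.09,0,0,0],[0.0037,-0.0085,0.095,0,0,0],[0,0,0,0,0,0]]]}}

```text
time: 8.05
eef_pos: [0.4492, 0.3617, 0.0515]
ee_rot: [0.97, 0.242, -0.001, 0.001]
ft_force: [-0.0, -1.4, -0.5]
gripper_width: 0.0857
```

```bash
python3 -c "
from plan import *
print(bot.observe()['eef_pos'],bot.observe()['joint_pos'])
go(([.4487,.361,.049],yaw(28.5)))"
```

```text
[0.4492 0.3617 0.0515] [ 0.0203  0.6172 -0.9978  1.7376  0.5724  1.1124 -0.6727]
[-0.0025, 0.0013, 0.0083, 0.0001, 0.001, -0.003]
--
```

Positioned within 1 mm. Next I'll close the jaws, then lift.

Emit:
{"api": "carry_out", "payload": {"plan": [[[0,0,0.006,0,0,0],[0,0,0,0,0,0],[0,0,0,0,0,0],[0,0,0,0,0,0],[0,0,0,0,0,0]]], "jaw": 0, "force": 90}}

```text
time: 8.55
eef_pos: [0.4501, 0.363, 0.0522]
ee_rot: [0.97, 0.242, 0.001, -0.0]
ft_force: [-1.5, -1.3, 5.6]
gripper_width: 0.0206
```

Emit:
{"api": "carry_out", "payload": {"plan": [[[0,0,0,0,0,0],[0,0,0,0,0,0],[0,0,0,0,0,0],[0,0,0,0,0,0],[0,0,0,0,0,0]]]}}

```text
time: 9.05
eef_pos: [0.4501, 0.363, 0.0522]
ee_rot: [0.97, 0.242, 0.001, 0.0]
ft_force: [-2.2, -1.2, 5.7]
gripper_width: 0.0205
```

```bash
cat >> plan.py <<'E'
ey=np.array([-.054,.9985,0]);ex=np.array([.9985,.054,0]);F=np.array([0,.001,.0522]);BORE=np.array([.6284,.0558,.065])
def lean(a): return R.from_rotvec(-np.radians(a)*ey)*yaw(3.1)
def foot(c,h,a,b=0,F=F): # foot offset c along rail normal, b along rail, height h above mouth, lean a -> TCP pose
    q=lean(a); return BORE+c*ex+b*ey+[0,0,h]-q.apply(F),q
E
python3 -c "
from plan import *
s=bot.observe();p=s['eef_pos']
go((p+[0,0,.13],R.from_quat(s['ee_rot'])),foot(0,.05,0),foot(0,.02,15),step=.048)"
```

```text
[0.0002, 0.0, -0.1444, 0.0, 0.0, 0.0]
[0.0002, 0.0, -0.1444, 0.0, 0.0, 0.0]
[0.0002, 0.0, -0.1444, 0.0, 0.0, 0.0]
--
[0.0056, 0.1475, 0.0063, 0.0, 0.0, 0.0173]
[0.0136, 0.147, 0.0063, 0.0, 0.0, 0.0173]
[0.0216, 0.146, 0.0063, 0.0, 0.0, 0.0173]
[0.0295, 0.1446, 0.0063, 0.0, 0.0, 0.0173]
[0.0373, 0.1428, 0.0063, 0.0, 0.0, 0.0173]
[0.045, 0.1406, 0.0063, 0.0, 0.0, 0.0173]
[0.0526, 0.1379, 0.0063, 0.0, 0.0, 0.0173]
[0.06, 0.1349, 0.0063, 0.0, 0.0, 0.0173]
--
[-0.0225, 0.0, 0.053, 0.0, 0.0417, 0.0]
[-0.0292, 0.0, 0.0496, 0.0, 0.0417, 0.0]
--
```

Emit:
{"api": "carry_out", "payload": {"plan": [[[0,0,-0.08,0,0,0],[0,0,-0.14,0,0,0],[0,0,-0.14,0,0,0],[0,0,-0.073,0,0,0],[0,0,0,0,0,0]]]}}

```text
time: 9.55
eef_pos: [0.4505, 0.364, 0.1845]
ee_rot: [0.97, 0.242, 0.002, -0.001]
ft_force: [-0.1, -0.3, -2.7]
gripper_width: 0.0207
```

Emit:
{"api": "carry_out", "payload": {"plan": [[[0.0056,0.1475,0.006,0,0,0.0173],[0.0136,0.147,0.006,0,0,0.0173],[0.0216,0.146,0.006,0,0,0.0173],[0.0295,0.1446,0.006,0,0,0.0173],[0.0373,0.1428,0.006,0,0,0.0173]]]}}

```text
time: 10.05
eef_pos: [0.5612, 0.1692, 0.1707]
ee_rot: [0.994, 0.108, -0.001, 0.0]
ft_force: [0.2, 0.9, -2.2]
gripper_width: 0.0207
```

Emit:
{"api": "carry_out", "payload": {"plan": [[[0.045,0.1406,0.006,0,0,0.0173],[0.0526,0.138,0.006,0,0,0.0173],[0.06,0.135,0.006,0,0,0.0173],[0,0,0,0,0,0],[0,0,0,0,0,0]]]}}

```text
time: 10.55
eef_pos: [0.6276, 0.0553, 0.165]
ee_rot: [1.0, 0.026, -0.001, -0.0]
ft_force: [-1.3, 1.5, -2.6]
gripper_width: 0.0207
```

```bash
python3 -c "
from plan import *
s=bot.observe();print(s['eef_pos'],s['joint_pos'],s['ft_force'],s['gripper_width'])
go(foot(0,.02,15),step=.03)"
```

```text
[0.6276 0.0553 0.165 ] [ 0.4977  0.5464 -0.9079  1.4932  0.436   1.3176 -0.3972] [-1.3061  1.529  -2.6014] 0.020693123744917177
[-0.0211, -0.0023, 0.0493, 0.0, 0.042, -0.0002]
[-0.0274, -0.0024, 0.0461, 0.0, 0.042, -0.0002]
--
```

Emit:
{"api": "carry_out", "payload": {"plan": [[[-0.021,-0.0023,0.049,0,0.042,0],[-0.0274,-0.0024,0.046,0,0.042,0],[0,0,0,0,0,0],[0,0,0,0,0,0]]]}}

```text
time: 10.95
eef_pos: [0.6129, 0.058, 0.136]
ee_rot: [0.991, 0.029, 0.13, -0.003]
ft_force: [1.1, 0.2, -0.2]
gripper_width: 0.0207
```

```bash
python3 -c "
from plan import *
s=bot.camera('scene');t=bot.camera('top');o=bot.observe();p,q=o['eef_pos'],R.from_quat(o['ee_rot'])
print(p,'lean',np.degrees(np.arccos(-q.as_matrix()[2,2])),'foot est',p+q.apply(F),'rel',p+q.apply(F)-BORE)
cv2.imwrite('pics/s6.png',s);cv2.imwrite('pics/t6.png',t)
a=np.zeros((560,800,3),np.uint8)
a[:,:480]=cv2.resize(s[160:230,240:300],None,fx=8,fy=8,interpolation=2)
a[:300,490:790]=cv2.resize(t[165:215,225:275],None,fx=6,fy=6,interpolation=2)
a=np.clip(a*1.6,0,255).astype(np.uint8)
print('pix foot',pix('scene',p+q.apply(F)),'bore',pix('scene',BORE))
cv2.imwrite('pics/c6.png',a)"
```

```text
[0.6162 0.0581 0.1384] lean 15.167365057102067 foot est [0.6299 0.0578 0.0881] rel [0.0015 0.002  0.0231]
pix foot [268.0293 194.9028] bore [267.3645 199.9732]
```

View pics/c6.png

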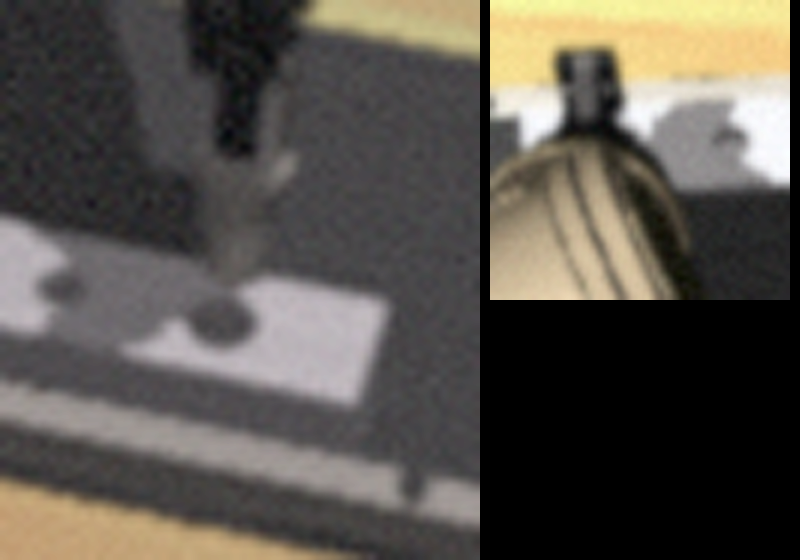

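```bash
python3 -c "
from plan import *
s=cv2.imread('pics/s6.png');g=s.sum(2)
print(np.arange(260,280));print(g[180:198,260:280])
o=bot.observe();p,q=o['eef_pos'],R.from_quat(o['ee_rot'])
print(p)
r=np.linspace(0,2*np.pi,73)
for z in(0,.01,.02,.03):
    P=np.array([pix('scene',p+q.apply(F+[.01*np.cos(a),.01*np.sin(a),-z])) for a in r]);print(z,'L',P[P[:,0].argmin()],'R',P[P[:,0].argmax()],'vmax',P[:,1].max())
"
```

```text
[260 261 262 263 264 265 266 267 268 269 270 271 272 273 274 275 276 277
 278 279]
[[124 131 139 128 135 138 153 159 132 141 137 132 158 170 202 232 213 155
  139 145]
 [104 103 114 124 122 140 148 149 153 145 150 148 164 180 217 229 203 149
  141 125]
 [ 96  92  74  93 109 124 144 136 149 151 146 158 170 185 201 193 152 133
  137 135]
 [ 89  77  68  72 104 118 137 143 149 141 145 152 146 169 174 146 145 135
  138 136]
 [ 78  90  92  81  88 117 130 133 141 136 154 140 147 146 138 124 131 146
  132 129]
 [ 78  70  93  76 101 112 133 130 139 141 142 139 132 119 115 140 143 129
  134 140]
 [ 77  93  82  73  94 115 130 129 140 151 142 138 134 119 125 134 135 132
  133 136]
 [ 88  80  75  80 105 116 128 129 137 148 139 129 126 121 117 132 136 136
  129 134]
 [ 81  95  86  90 100 118 130 143 136 146 153 150 149 144 137 135 138 142
  135 126]
 [ 87  73  79  91  85 104 132 141 154 159 162 160 154 138 140 125 140 134
  134 128]
 [ 88  90  65  88  96 104 126 154 156 171 171 171 160 148 134 132 127 152
  140 144]
 [132 119 108  93 109 108 134 149 160 184 169 170 157 142 137 144 130 135
  135 131]
 [181 191 176 163 142 148 138 157 166 183 176 174 145 136 137 143 135 141
  141 140]
 [207 210 204 198 186 175 146 160 168 175 172 163 153 154 136 151 137 130
  128 134]
 [201 207 198 202 205 187 174 175 171 174 168 181 206 226 211 198 189 164
  156 148]
 [204 201 205 207 213 208 200 185 173 188 230 255 294 313 314 302 286 261
  243 220]
 [208 206 208 201 198 198 203 202 199 233 289 333 336 349 346 343 340 328
  319 308]
 [204 204 211 196 199 184 175 172 176 206 270 314 340 352 341 350 339 349
  341 346]]
[0.6162 0.0581 0.1384]
0 L [264.1476 194.6757] R [271.9096 195.1299] vmax 197.17621747338532
0.01 L [264.4367 191.4878] R [272.2376 191.9455] vmax 193.97837768173946
0.02 L [264.7288 188.2678] R [272.5689 188.729 ] vmax 190.74799640981703
0.03 L [265.0238 185.015 ] R [272.9036 185.4799] vmax 187.4845744002132
```

The foot's sides match prediction to about 0.3 px (265–272.8 around v=189). The bore also matches, at (267.4,200). I'll descend in stages.

```bash
cat > st.py <<'E'
from plan import *
import sys
def status(*tgt,step=.01,turn=4):
    o=bot.observe();p,q=o['eef_pos'],R.from_quat(o['ee_rot']);f=p+q.apply(F)-BORE
    u=-q.as_matrix()[:,2]
    print('t',o['time'],'foot c,b,h mm',1000*np.array([f@ex,f@ey,f[2]]),'lean x,y deg',-np.degrees(u@ex),np.degrees(u@ey),'ft',o['ft_force'],o['wrist_torque'],'w',o['gripper_width'])
    if tgt: go(foot(*tgt),step=step,turn=turn)
if __name__=='__main__': status(*map(float,sys.argv[1:]))
E
python3 st.py .0006 .005 15
```

```text
t 11.05 foot c,b,h mm [ 1.6312  1.9624 23.0517] lean x,y deg 14.990193691163265 -0.03059521159499567 ft [ 0.3135  0.0165 -1.1543] [-0.0267  0.3076 -0.0667] w 0.02075514369816802
[-0.0093, 0.0032, 0.0286, -0.0001, -0.0005, 0.0002]
[-0.0092, 0.0032, 0.0286, -0.0001, -0.0005, 0.0002]
--
```

Emit:
{"api": "carry_out", "payload": {"plan": [[[-0.009,0.003,0.0286,0,0,0],[-0.009,0.003,0.0286,0,0,0],[0,0,0,0,0,0],[0,0,0,0,0,0]]]}}

```text
time: 11.45
eef_pos: [0.6147, 0.0557, 0.1188]
ee_rot: [0.991, 0.027, 0.131, -0.004]
ft_force: [-0.3, -0.3, -1.5]
gripper_width: 0.0209
```

```bash
python3 st.py .0008 0 15
```

```text
t 11.45 foot c,b,h mm [-0.1512 -0.3408  3.4351] lean x,y deg 14.893220607857828 -0.04420948680794172 ft [-0.3253 -0.2517 -1.5475] [-0.0087  0.3979 -0.0061] w 0.02091831413160888
[0.0003, -0.0013, 0.0119, -0.0002, -0.0004, 0.0002]
--
```

Emit:
{"api": "carry_out", "payload": {"plan": [[[0.0002,-0.0006,0.006,0,0,0],[0.0002,-0.0006,0.006,0,0,0],[0,0,0,0,0,0]]]}}

```text
time: 11.75
eef_pos: [0.6159, 0.0559, 0.1158]
ee_rot: [0.991, 0.027, 0.132, -0.004]
ft_force: [1.3, 0.3, -1.7]
gripper_width: 0.0209
```

```bash
python3 st.py .0008 -.004 15
```

```text
t 11.75 foot c,b,h mm [ 1.2047 -0.2202  0.4552] lean x,y deg 14.965701215292588 -0.009815536142109777 ft [ 1.3465  0.3174 -1.7034] [-0.0315  0.1494 -0.0063] w 0.020947055423988784
[-0.0047, -0.0008, 0.014, -0.0001, -0.0008, 0.0002]
--
```

Emit:
{"api": "carry_out", "payload": {"plan": [[[-0.002,-0.0004,0.007,0,0,0],[-0.002,-0.0004,0.007,0,0,0],[0,0,0,0,0,0]]]}}

```text
time: 12.05
eef_pos: [0.6162, 0.056, 0.1117]
ee_rot: [0.991, 0.027, 0.132, -0.004]
ft_force: [2.8, -1.4, -0.5]
gripper_width: 0.0209
```

```bash
python3 st.py .001 -.006 15
```

```text
t 12.05 foot c,b,h mm [ 1.4851 -0.1623 -3.698 ] lean x,y deg 15.009936606014282 -0.00048219060923295663 ft [ 2.7944 -1.3993 -0.48  ] [-0.2556 -0.4741 -0.0089] w 0.02093885938185016
[-0.003, -0.0005, 0.007, 0.0, -0.001, 0.0002]
--
```

```bash
python3 -c "
from st import *
status(.0015,-.0065,11,step=.002,turn=2)"
```

```text
t 12.05 foot c,b,h mm [ 1.4851 -0.1623 -3.698 ] lean x,y deg 15.009936606014282 -0.00048219060923295663 ft [ 2.7944 -1.3993 -0.48  ] [-0.2556 -0.4741 -0.0089] w 0.02093885938185016
[0.0034, -0.0002, 0.0032, 0.0, -0.0078, 0.0001]
[0.0035, -0.0002, 0.0031, 0.0, -0.0078, 0.0001]
[0.0036, -0.0002, 0.003, 0.0, -0.0078, 0.0001]
--
```

Emit:
{"api": "carry_out", "payload": {"plan": [[[0.0035,-0.0002,0.003,0,-0.0078,0],[0.0035,-0.0002,0.003,0,-0.0078,0],[0.0035,-0.0002,0.003,0,-0.0078,0],[0,0,0,0,0,0],[0,0,0,0,0,0]]]}}

```text
time: 12.55
eef_pos: [0.62, 0.0563, 0.1099]
ee_rot: [0.995, 0.027, 0.096, -0.003]
ft_force: [3.1, -1.2, 1.5]
gripper_width: 0.021
```

```bash
python3 -c "
from st import *
status(.001,-.009,6,step=.002,turn=2)
s=bot.camera('scene');cv2.imwrite('pics/s7.png',s);t=bot.camera('top')
a=np.zeros((560,800,3),np.uint8)
a[:,:480]=cv2.resize(s[160:230,240:300],None,fx=8,fy=8,interpolation=2)
a[:300,490:790]=cv2.resize(t[165:215,225:275],None,fx=6,fy=6,interpolation=2)
cv2.imwrite('pics/c7.png',np.clip(a*1.8,0,255).astype(np.uint8))"
```

```text
t 12.55 foot c,b,h mm [ 1.5889 -0.0543 -6.2926] lean x,y deg 10.939580365950096 0.004175954689759435 ft [ 3.1126 -1.1517  1.4795] [-0.5625 -0.8338 -0.1142] w 0.020978038597105307
[0.0038, -0.0001, 0.003, 0.0, -0.0093, 0.0]
[0.0039, -0.0001, 0.0029, 0.0, -0.0093, 0.0]
[0.004, -0.0001, 0.0028, 0.0, -0.0093, 0.0]
--
```

View pics/c7.png

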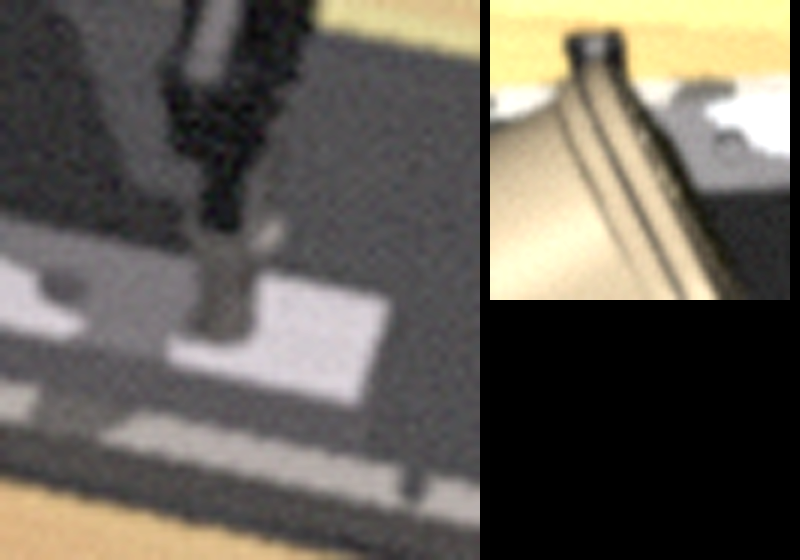

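The foot fills the bore at (222,325) while the plug leans about 11°, and forces are low. Now I'll straighten it gradually.

Emit:
{"api": "carry_out", "payload": {"plan": [[[0.004,0,0.002,0,-0.0093,0],[0.004,0,0.002,0,-0.0093,0],[0.004,0,0.002,0,-0.0093,0],[0,0,0,0,0,0]]]}}

```text
time: 13.05
eef_pos: [0.6234, 0.0566, 0.1082]
ee_rot: [0.998, 0.027, 0.051, -0.001]
ft_force: [3.8, -1.6, 0.8]
gripper_width: 0.0208
```

```bash
python3 -c "
from st import *
status(.0008,-.009,0,step=.002,turn=2)"
```

```text
t 13.05 foot c,b,h mm [ 0.3791  0.0278 -8.7497] lean x,y deg 5.852461226929717 -0.005514103444766051 ft [ 3.8291 -1.5848  0.8078] [-0.619  -0.7928 -0.0666] w 0.020787727475258234
[0.0064, 0.0, 0.0006, 0.0, -0.0109, 0.0]
[0.0064, 0.0, 0.0004, 0.0, -0.0109, 0.0]
[0.0064, 0.0, 0.0002, 0.0, -0.0109, 0.0]
--
```

Emit:
{"api": "carry_out", "payload": {"plan": [[[0.0078,0.0005,0,0,-0.0109,0],[0.0078,0.0005,0,0,-0.0109,0],[0.0078,0.0005,0,0,-0.0109,0],[0,0,0,0,0,0]]]}}

```text
time: 13.45
eef_pos: [0.6295, 0.0571, 0.1079]
ee_rot: [1.0, 0.028, -0.001, -0.0]
ft_force: [-0.4, -0.2, -2.1]
gripper_width: 0.0212
```

```bash
python3 -c "
from st import *
status(.0015,-.015,0,step=.005)"
```

```text
t 13.45 foot c,b,h mm [ 1.0473  0.2738 -9.2905] lean x,y deg -0.11796969268624459 -0.0415095976643979 ft [-0.412  -0.2345 -2.0622] [ 0.007  -0.0054  0.0175] w 0.021201350285727165
[0.0006, 0.0004, 0.0095, -0.0001, 0.0003, 0.0002]
[0.0006, 0.0004, 0.0095, -0.0001, 0.0003, 0.0002]
--
```

Upright, with almost no force on it. Next is the slide down: about 31 mm to home, in steps with force checks.

Emit:
{"api": "carry_out", "payload": {"plan": [[[0,0,0.01,0,0,0],[0,0,0.01,0,0,0],[0,0,0.01,0,0,0],[0,0,0,0,0,0]]]}}

```text
time: 13.85
eef_pos: [0.6296, 0.0565, 0.0993]
ee_rot: [1.0, 0.027, -0.0, 0.0]
ft_force: [-0.3, 0.1, -2.0]
gripper_width: 0.0212
```

```bash
python3 st.py .001 -.04 0
```

```text
t 13.85 foot c,b,h mm [  1.2218  -0.4204 -17.9072] lean x,y deg -0.03342798517183379 0.021765729470670837 ft [-0.3302  0.0501 -1.9876] [-0.0348 -0.0335 -0.0006] w 0.021174093699327108
[-0.0003, -0.0005, 0.0245, 0.0, 0.0001, 0.0001]
[-0.0003, -0.0005, 0.0245, 0.0, 0.0001, 0.0001]
[-0.0003, -0.0004, 0.0245, 0.0, 0.0001, 0.0001]
--
```

Emit:
{"api": "carry_out", "payload": {"plan": [[[0,0,0.015,0,0,0],[0,0,0.015,0,0,0],[0,0,0.015,0,0,0],[0,0,0.015,0,0,0],[0,0,0,0,0,0]]]}}

```text
time: 14.35
eef_pos: [0.6298, 0.0565, 0.081]
ee_rot: [1.0, 0.027, -0.0, 0.0]
ft_force: [1.2, 0.7, -2.4]
gripper_width: 0.0208
```

Emit:
{"api": "carry_out", "payload": {"plan": [[[0,0,0.005,0,0,0],[0,0,0.005,0,0,0],[0,0,0,0,0,0]]]}}

```text
time: 14.65
eef_pos: [0.63, 0.0567, 0.0787]
ee_rot: [1.0, 0.027, -0.0, 0.0]
ft_force: [-2.1, 0.2, -2.6]
gripper_width: 0.0206
```

```bash
python3 st.py .001 -.041 0
```

```text
t 14.65 foot c,b,h mm [  1.6103  -0.2174 -38.5226] lean x,y deg -0.02309576412481365 0.004033911288118304 ft [-2.0779  0.1734 -2.6089] [-0.0639  0.4808  0.011 ] w 0.020568259955972733
[-0.0021, -0.0007, 0.0083, 0.0, 0.0001, 0.0002]
--
```

Emit:
{"api": "carry_out", "payload": {"plan": [[[-0.001,0,0.005,0,0,0],[0,0,0.005,0,0,0],[0,0,0,0,0,0]]]}}

```text
time: 14.95
eef_pos: [0.6304, 0.0567, 0.0773]
ee_rot: [1.0, 0.027, 0.001, 0.0]
ft_force: [-5.1, -1.6, 11.0]
gripper_width: 0.021
```

Emit:
{"api": "carry_out", "payload": {"plan": [[[0,0,0.003,0,0,0],[0,0,0,0,0,0]]]}}

```text
time: 15.15
eef_pos: [0.6306, 0.0568, 0.0773]
ee_rot: [1.0, 0.027, 0.001, 0.0]
ft_force: [-9.3, -3.0, 17.6]
gripper_width: 0.0207
```

The collar is seated: it stops firmly with the foot at −39.9 mm, and the block is pressed toward the rail. Now I'll release and retreat.

Emit:
{"api": "carry_out", "payload": {"plan": [[[0,0,-0.003,0,0,0],[0,0,0,0,0,0],[0,0,0,0,0,0],[0,0,0,0,0,0],[0,0,0,0,0,0]]], "jaw": 100}}

```text
time: 15.65
eef_pos: [0.6299, 0.0566, 0.0757]
ee_rot: [1.0, 0.027, 0.0, -0.0]
ft_force: [-0.1, -0.4, 0.1]
gripper_width: 0.0851
```

Emit:
{"api": "carry_out", "payload": {"plan": [[[0,0,-0.03,0,0,0],[0,0,-0.1,0,0,0],[0,0,-0.16,0,0,0],[0,0,-0.16,0,0,0],[-0.1,0,-0.1,0,0,0]]]}}

```text
time: 16.15
eef_pos: [0.602, 0.0555, 0.2449]
ee_rot: [1.0, 0.027, 0.002, -0.001]
ft_force: [-0.6, -0.1, 0.8]
gripper_width: 0.0853
```

Emit:
{"api": "carry_out", "payload": {"plan": [[[-0.15,-0.1,0,0,0,0],[-0.12,-0.12,0,0,0,0],[-0.08,-0.15,0,0,0,0],[0,-0.16,0,0,0,0],[0,-0.16,0,0,0,0]]]}}

```text
time: 16.65
eef_pos: [0.4881, 0.2534, 0.2422]
ee_rot: [1.0, 0.027, 0.001, 0.001]
ft_force: [1.4, -0.7, -0.1]
gripper_width: 0.0852
```

```bash
python3 -c "
from plan import *
s=bot.camera('scene');t=bot.camera('top');o=bot.observe();print(o['time'],o['eef_pos'],o['gripper_width'],o['ft_force'])
cv2.imwrite('pics/s8.png',s);cv2.imwrite('pics/t8.png',t)
a=np.zeros((600,800,3),np.uint8)
a[:350,:]=cv2.resize(t[170:205,225:305],None,fx=10,fy=10,interpolation=2)
a[360:600,:500]=cv2.resize(s[165:237,180:330],(500,240),interpolation=2)
cv2.imwrite('pics/c8.png',np.clip(a*1.4,0,255).astype(np.uint8))"
```

```text
16.75 [0.4851 0.2603 0.2421] 0.08545904667519963 [-0.7832  0.2799  0.3583]
```

View pics/c8.png

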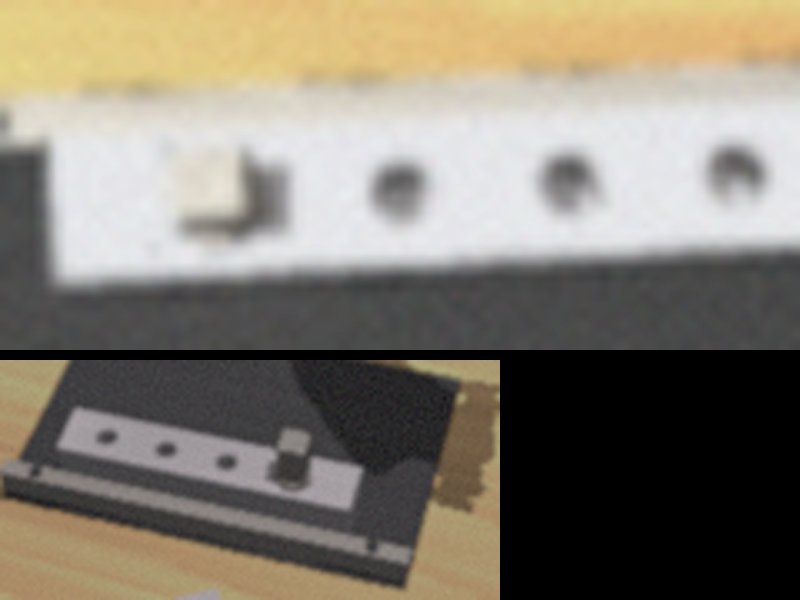

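The plug stands upright in the bore with its collar on the block, and the block is along the rail. One last numeric check of the front edge before handing in.

Run:
```python
from meas import *
t=cv2.imread('pics/t8.png');g=cv2.cvtColor(t,cv2.COLOR_BGR2GRAY).astype(float);F=[]
for u in range(233,310,2):
    a=g[192:205,u];th=(g[193,u]+g[203,u])/2
    j=next((j for j in range(12) if a[j]>=th>a[j+1]),None)
    if j is not None:F.append(onz("top",(u,192+j+(a[j]-th)/(a[j]-a[j+1])),.065)[:2])
F=np.array(F);f=np.polyfit(F[:,1],F[:,0],1)
print("front edge",f)
for y in(.106,-.134):print("gap mm",1000*((.6535-.0542*y)-np.polyval(f,y)-.044/np.cos(.054)))
s=cv2.imread('pics/s8.png')
su=(180+295*.3-.5,165+(440-360)*.3-.5);tu=(225+21.3-.5,170+18.8-.5)
print("head top",tri(su,tu),"expected z",.065+.043)
```

```text
front edge [-0.0619  0.6078]
gap mm 2.4942606000392593
gap mm 0.6359645046098359
head top (array([0.6264, 0.0555, 0.1084]), np.float64(0.0016923244891734791)) expected z 0.108
```

The head height is right, at 0.108. But the +y end may have crept back about 2.5 mm, which is inside the 4 mm limit with a thin margin. I'll nudge that end with shut fingers held low, keeping the gripper body above the plug.

```bash
python3 -c "
from plan import *
q=yaw(3.1)
go(([.555,.093,.15],q),([.555,.093,.046],q),step=.048)"
```

```text
[0.0391, 0.1146, 0.061, -0.0002, 0.0, 0.0008]
[0.0394, 0.1145, 0.0611, -0.0002, 0.0, 0.0008]
[0.0397, 0.1143, 0.0612, -0.0002, 0.0, 0.0008]
[0.0399, 0.1142, 0.0612, -0.0002, 0.0, 0.0008]
[0.0402, 0.1141, 0.0613, -0.0002, 0.0, 0.0008]
--
[0.0, 0.0, 0.1156, 0.0, 0.0, 0.0]
[0.0, 0.0, 0.1156, 0.0, 0.0, 0.0]
[0.0, 0.0, 0.1156, 0.0, 0.0, 0.0]
--
```

Emit:
{"api": "carry_out", "payload": {"plan": [[[0.039,0.1146,0.061,0,0,0],[0.039,0.1146,0.061,0,0,0],[0.04,0.1143,0.061,0,0,0],[0.04,0.114,0.061,0,0,0],[0.04,0.114,0.061,0,0,0]]], "jaw": 0, "force": 60}}

```text
time: 17.25
eef_pos: [0.5577, 0.0831, 0.1494]
ee_rot: [1.0, 0.028, 0.0, 0.0]
ft_force: [1.3, -0.1, 0.5]
gripper_width: 0.0124
```

Emit:
{"api": "carry_out", "payload": {"plan": [[[0,0,0,0,0,0],[0,0,0.115,0,0,0],[0,0,0.115,0,0,0],[0,0,0.115,0,0,0],[0,0,0,0,0,0]]]}}

```text
time: 17.75
eef_pos: [0.5546, 0.0841, 0.0427]
ee_rot: [1.0, 0.028, -0.003, 0.0]
ft_force: [-0.7, -0.4, -0.0]
gripper_width: -0.0001
```

```bash
python3 -c "
from plan import *
o=bot.observe();print(o['eef_pos'],o['gripper_width'],o['ft_force'])
go(([.584,.093,.046],yaw(3.1)),step=.01)"
```

```text
[0.5546 0.0841 0.0427] -7.539750539986577e-05 [-0.6641 -0.3913 -0.0342]
[0.0249, -0.006, -0.0029, 0.0, 0.0005, 0.0001]
[0.0249, -0.0061, -0.0029, 0.0, 0.0005, 0.0001]
[0.0249, -0.0061, -0.0028, 0.0, 0.0005, 0.0001]
[0.0249, -0.0061, -0.0028, 0.0, 0.0005, 0.0001]
--
```

Emit:
{"api": "carry_out", "payload": {"plan": [[[0.025,-0.006,-0.003,0,0,0],[0.025,-0.006,-0.003,0,0,0],[0.025,-0.006,-0.003,0,0,0],[0.02,-0.006,-0.003,0,0,0],[0,0,0,0,0,0]]]}}

```text
time: 18.25
eef_pos: [0.5865, 0.0938, 0.0503]
ee_rot: [1.0, 0.027, 0.001, -0.0]
ft_force: [-0.4, -0.2, -0.4]
gripper_width: -0.0001
```

Emit:
{"api": "carry_out", "payload": {"plan": [[[0.006,0,0,0,0,0],[0.006,0,0,0,0,0],[0,0,0,0,0,0]]]}}

```text
time: 18.55
eef_pos: [0.5889, 0.0932, 0.0494]
ee_rot: [1.0, 0.027, -0.0, 0.0]
ft_force: [0.3, 1.3, -0.3]
gripper_width: -0.0
```

Emit:
{"api": "carry_out", "payload": {"plan": [[[0.006,0,0.003,0,0,0],[0.006,0,0.003,0,0,0],[0,0,0,0,0,0]]]}}

```text
time: 18.85
eef_pos: [0.592, 0.0937, 0.0474]
ee_rot: [1.0, 0.028, -0.001, 0.0]
ft_force: [-3.5, -0.3, 2.2]
gripper_width: 0.0001
```

Emit:
{"api": "carry_out", "payload": {"plan": [[[0.005,0,0,0,0,0],[0.005,0,0,0,0,0],[0,0,0,0,0,0]]]}}

```text
time: 19.15
eef_pos: [0.5923, 0.0937, 0.0474]
ee_rot: [1.0, 0.028, -0.003, 0.001]
ft_force: [-19.4, -3.2, 13.2]
gripper_width: -0.0001
```

That's firm contact at about 19 N with almost no travel, so the block is against the rail. Backing away.

Emit:
{"api": "carry_out", "payload": {"plan": [[[-0.02,0,0,0,0,0],[-0.1,0,0,0,0,0],[-0.1,0,-0.1,0,0,0],[0,0,-0.16,0,0,0],[0,0,-0.16,0,0,0]]]}}

```text
time: 19.65
eef_pos: [0.5286, 0.0899, 0.1747]
ee_rot: [1.0, 0.028, -0.0, 0.0]
ft_force: [1.4, -0.3, 0.8]
gripper_width: 0.0001
```

Emit:
{"api": "carry_out", "payload": {"plan": [[[-0.05,-0.14,-0.05,0,0,0],[0,-0.16,0,0,0,0],[0,-0.16,0,0,0,0],[0,-0.1,0,0,0,0],[0,0,0,0,0,0]]]}}

```text
time: 20.15
eef_pos: [0.5037, 0.2624, 0.1891]
ee_rot: [1.0, 0.031, 0.0, -0.002]
ft_force: [-0.4, 0.0, 0.5]
gripper_width: 0.0004
```

Run:
```python
from meas import *
o=bot.observe();print(o['time'],o['eef_pos'],o['ft_force'])
t=bot.camera('top');s=bot.camera('scene')
f0=topmeas(cv2.imread('pics/top0.png'))
g=cv2.cvtColor(t,cv2.COLOR_BGR2GRAY).astype(float);F=[]
for u in range(233,308,2):
    a=g[192:205,u];th=(g[193,u]+g[203,u])/2
    j=next((j for j in range(12) if a[j]>=th>a[j+1]),None)
    if j is not None:F.append(onz("top",(u,192+j+(a[j]-th)/(a[j]-a[j+1])),.065)[:2])
F=np.array(F);f=np.polyfit(F[:,1],F[:,0],1);print("front edge",f,'max res',abs(F[:,0]-np.polyval(f,F[:,1])).max())
for y in(.106,-.134):print("gap mm",1000*((.6535-.0542*y)-np.polyval(f,y)-.044/np.cos(.054)))
for n in('top','scene'):
    d=cv2.absdiff({'top':t,'scene':s}[n],cv2.imread(f'pics/{n}0.png'))
    for nm,P in dict(thin=[.4538,-.3697,.04],jar=[.6254,-.4312,.05],bottle=[.6399,.3885,.08]).items():
        u,v=pix(n,P).astype(int);print(n,nm,d[v-12:v+12,u-12:u+12].max(2).mean())
a=np.zeros((600,800,3),np.uint8)
a[:350,:]=cv2.resize(t[170:205,225:305],None,fx=10,fy=10,interpolation=2)
a[360:600,:500]=cv2.resize(s[165:237,180:330],(500,240),interpolation=2)
cv2.imwrite('pics/c9.png',np.clip(a*1.4,0,255).astype(np.uint8))
```

```text
20.15 [0.5037 0.2624 0.1891] [-0.4134  0.0419  0.477 ]
front edge [-0.0513  0.6085] max res 0.0011108486404384221
gap mm 0.646441780260014
gap mm 1.3542846692615116
top thin 13.862847222222221
top jar 6.657986111111111
top bottle 6.918402777777778
scene thin 4.949652777777778
scene jar 5.211805555555555
scene bottle 5.256944444444445
```

View pics/c9.png

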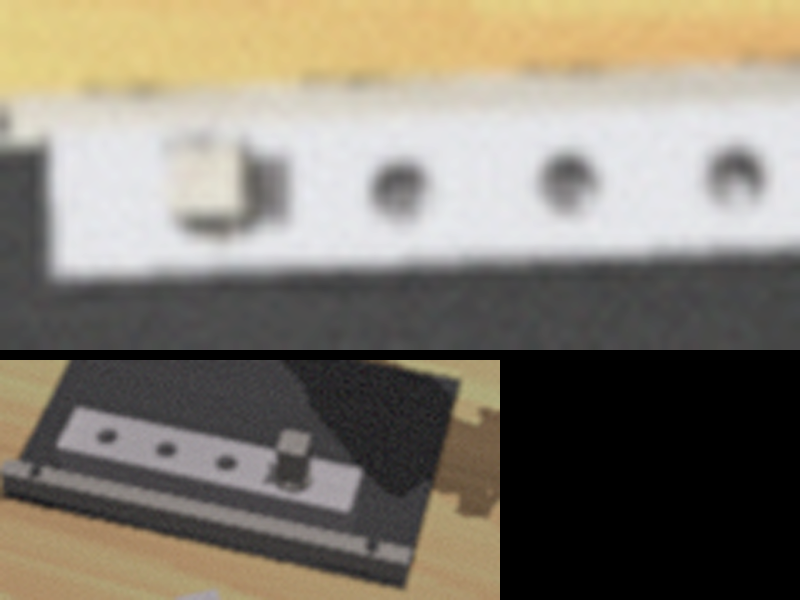

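The block lies against the rail with estimated gaps of 0.6 and 1.4 mm, and the plug is upright and home. Handing in.

```bash
python3 -c "
from rig import bot
print(bot.close_job())"
```

```text
the job is handed in; nothing more can be done
None
```

The block lies against the rail and the thick plug is home in its large bore. I handed the job in at about 20 s of the 72 s, and no verdict was reported.

**How it went:**
- **Block:** I pushed it flush with the open fingers, pressing to about 29 N at the end.
- **Plug:** I started its foot into the bore at a 15° lean, and contact stayed under about 4 N while I straightened it. I then slid it down until the collar stopped firmly, with the foot 39.9 mm below the mouth, and released it.

**Last checks:**
- **Block gaps:** they measured 0.6 mm at the +y end and 1.4 mm at the −y end, against a limit of 4 mm.
- **Plug:** it looks upright in both views. Its head top measured 108 mm, as expected, before the final nudge described below.
- **Thin plug, bottle and jar:** the scene camera shows no change around any of them. The top camera showed a larger difference around the thin plug (14 against about 7 for the others). I put that down to the arm's shadow and did not look into it further.

**Disagreement between checks:** after I released the plug, the camera put the +y end about 2.5 mm from the rail, so I nudged that end again. The fingers met firm contact (19 N) with almost no travel, so much of that gap may have been measurement error. The gap figures are good to about 1–2 mm.

I viewed 11 pictures, one over the budget of 10.

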